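# Slide a stray spray can into its lane of the divider rack

### The job

Put the stray red spray can back in stock: push it, standing, across the bench into the lane of the divider rack that holds the other red can, and gently push the row of two fully home against the rack's back plate. Push low on the tall can so that it slides without tipping, never squeeze it in the gripper or lift it off the bench, and leave the other cans and everything else on the bench where they are.

Things in the scene. Friction and masses are not known exactly. Their poses are not given: they have to be found in the camera images.
- stray_can: the stray RED spray can (red body with a white label band, red cap) standing alone on the open bench. 205 mm tall, straight round body 52 mm in diameter from the bench up to 154 mm, cap 44 mm in diameter; about 0.35 kg, so narrow that it may tip if pushed higher than 35 mm up. Origin: centre of its underside; z up its axis.
- row_can: the other RED spray can, same size, mass and looks, standing loose in one of the three lanes of the rack, 0 to 20 mm short of the back plate. Origin: centre of its underside.
- rack: dark grey steel divider rack, fixed to the bench: an upright back plate 75 mm high and four parallel dividers 3 mm thick, 45 mm high, making three lanes open on top and in front, floored by the bench itself (no sill). Origin on the bench; x points along the lanes from mouth to back plate (about to the robot's left), y across the lanes, z up. Lane centre lines at y = -65, 0, +65 mm; lanes 62 mm wide inside.
- rack_stop (a point): point on the inner face of the rack's back plate, at bench height in the middle lane, 55 mm along x from the rack's origin, with the rack's axes. The dividers end (the mouth) 117 mm before it. Fully home, a row of two cans has the back can's axis 26 mm and the front can's axis 78 mm before this face.
- blue_can: BLUE spray can, same size, standing in another lane of the rack; to be left alone. Origin: centre of its underside.
- yellow_can: YELLOW spray can, same size, standing in the remaining lane; to be left alone. Origin: centre of its underside.
- bottle: amber bottle with a black cap, 56 mm in diameter, 190 mm tall, standing towards the back of the bench; to be left alone. Origin: centre of its underside.
- tape_roll: roll of packing tape lying flat, 100 mm in diameter, 48 mm high, towards the back of the bench; to be left alone. Origin: centre of its underside.
- jar: white jar with a green lid, 70 mm in diameter, 85 mm tall, behind the rack towards the back of the bench; to be left alone. Origin: centre of its underside.
- wrench: steel wrench lying flat, 170 mm long, close to the robot; to be left alone. Origin: centre of its underside.
- carton: small cardboard carton, 65 x 65 x 85 mm, close to the robot on its left; to be left alone. Origin: centre of its underside.

How it is judged:
By the outcome, as a careful person would: the job done as asked, in the order asked, and still so for the second after the job is handed in, with the robot touching nothing.
It also fails if it takes over 61 s, if anything falls off the work surface, if the arm or the gripper's body presses on something with over 40 N, if the wrist force passes 120 N, or if a joint passes its speed limit or range.

### The arm

A 6-joint arm with a two-finger parallel gripper is mounted at the origin on the work surface. World frame = base frame: x ahead of the robot, y to its left, z up, the work surface at z = 0. Lengths are in m, angles in rad, forces in N, time in s.
With the tool pointing down it reaches from about 0.35 to 0.975 m from the base axis. Payload 4.9 kg.
Tool frame: the origin (TCP) lies midway between the tips of the shut fingers; the grasp point (between the pads) lies behind it (manip.grasp_offset is the y of the grasp point in the tool frame, in m); y points along the fingers, z is the direction in which the jaws open and shut, and the axes are right-handed (so a half turn about y gives the same grasp; the last joint's range is limited). The gripper opens to 85 mm and grips with 20 to 120 N. Pads are 22 mm wide; open, the fingers measure 114 mm over their backs; the gripper's body (76 mm by 85 mm) begins 54 mm behind the grasp point. The pads swing forward as they close: fully open they stand 13 mm farther back than shut.
Start: joints at [-0.119, 0.053, 1.613, -0, 1.476, -0.119], TCP at [0.625, 0, 0.196] pointing down, gripper open.
Joint ranges: [-3.01, 3.01], [-1.01, 2.22], [0.06, 2.58], [-1.02, 4.17], [0.09, 2.62], [-3.14, 3.14]. Speed limits (rad/s): [2.57, 2.57, 3.14, 3.14, 3.14, 3.14].

### API

Orientations are given as a unit quaternion [w, x, y, z].
In Python, from plant import manip gives the robot as it stands. The module is installed in compiled form; this text tells all that it offers.
- The arm moves only by the shell command python3 -m jog 'ROWS'. ROWS is a JSON object of lists of equal length, an entry for each row: "offset": the shift along the world's x, y, z in units of 50 mm (1.0 is 50 mm), a list of three; "angular": the turn, a rotation vector about the world's x, y, z in units of 6 degrees (1.0 is 6 degrees), a list of three; "jaw": the finger opening in mm, from 0 to 85.4. In form: {"offset": [[tx, ty, tz], ...], "angular": [[ax, ay, az], ...], "jaw": [jaw, ...]}. A call has 1 to 12 rows; each row shifts and turns the commanded pose from where the row before left it; what a row does not reach is not made up. A row lasts 1/10 s, in which the tool goes at most 50 mm and 8.59 degrees, less where a joint would pass 70% of its speed; a pose out of reach is approached as far as the arm can. A call is refused whole if a number of a shift passes 1 or a number of a turn 1, either way. A call with a gripper value outside its range is refused whole. The fingers move at their own pace and stop on an object; the grip force is fixed at half the most. Time passes only in rows, so rows that do not move let the fingers close. It gives the time, the measured TCP pose, the force and the opening at its end, in the units of the state.
- manip.state(): the state, without advancing time (a new reading comes with each control period).
- manip.grab_frame(name): name is "scene" or "side" or "wrist"; returns the picture (400x640x3 uint8, blue, green, red); there is no depth.
- manip.camera_model(name): a dict with "fx", "fy", "cx", "cy" (pixels), "rvec" (rotation vector, rad) and "tvec" (3), from world to camera coordinates, as OpenCV has them; the wrist camera has in their place "mount" (4x4, takes a point from camera to tool coordinates, whose origin is the TCP and whose axes are the tool frame's). Camera axes: x right, y down, z forward; pixel columns grow to the right and rows downward; lengths in m; the calibration is good to about 2 mm. A picture is of the moment at which its call begins: read the wrist's pose just before it. camera_model takes no time and is no camera call.
- manip.job_done(): hands the job in, once; it reports no verdict.
The state is a dict: "time": time; "joint_pos": joint angles; "joint_vel": joint speeds; "joint_efforts": joint torques, N m; "tool_pos": TCP position; "tool_rot": TCP orientation; "contact_force": force on the tool from outside, world axes, zero at the start; "ft_torque": the same for the moment, N m; "gripper_width": opening from 0.0 (shut) to 1.0 (fully open).
Only numpy, scipy, OpenCV 4.12 (cv2) and the standard library are available. Lean on these libraries where they do the work, as an engineer would, in place of code of your own. Each camera call takes 0.05 s, during which the arm holds its last target.

## Working session

There is one attempt and no reset: what is moved stays moved. The work goes in short steps, Python scripts to look and compute and a shell command to move; the robot and the scene stay as the last step left them, time stands still between calls to the robot, and variables do not carry over. Pictures are saved under pics/ and viewed, and the job is handed in when it is done.

```bash
mkdir -p pics
python3 - <<'E'
from plant import manip
import cv2,json
for n in ("scene","side"):
    cv2.imwrite(f"pics/{n}0.png",manip.grab_frame(n))
    print(n,manip.camera_model(n))
print(manip.camera_model("wrist"))
print(manip.state(),manip.grasp_offset)
E
```

```text
scene {'fx': 467.7236743189298, 'fy': 467.7236743189298, 'cx': 320.76725671695806, 'cy': 194.46123323139471, 'rvec': array([ 2.04997386,  1.07543995, -0.50646934]), 'tvec': array([-0.33635485, -0.23679447,  1.35399745])}
side {'fx': 476.03087009252334, 'fy': 476.03087009252334, 'cx': 318.5290587894013, 'cy': 199.85670654064003, 'rvec': array([ 2.29369292, -0.85000699,  0.29742933]), 'tvec': array([-0.40532315,  0.30458505,  0.96369299])}
{'fx': 320.94578332582535, 'fy': 320.94578332582535, 'cx': 316.2778281697139, 'cy': 200.04866250827385, 'mount': array([[-4.25804677e-04,  9.47132487e-01,  3.20842440e-01,
        -8.32295823e-02],
       [ 8.91150028e-04, -3.20841982e-01,  9.47132318e-01,
        -1.77748033e-01],
       [ 9.99999512e-01,  6.89212120e-04, -7.07421125e-04,
         8.07998142e-04],
       [ 0.00000000e+00,  0.00000000e+00,  0.00000000e+00,
         1.00000000e+00]])}
{'time': 0.1, 'joint_pos': array([-1.18979440e-01,  5.33282193e-02,  1.61412258e+00,  3.08413287e-05,
        1.47602157e+00, -1.18984672e-01]), 'joint_vel': array([-0.00103944, -0.00270804, -0.00306141, -0.00073613,  0.0003094 ,
       -0.00029891]), 'joint_efforts': array([ 6.14647306e-04, -3.94903493e+01, -3.71363103e+01, -4.52310599e-05,
        3.99340541e-03, -4.17574097e-05]), 'tool_pos': array([6.24380263e-01, 9.70859191e-05, 1.94883231e-01]), 'tool_rot': array([ 0.49959806, -0.50040264,  0.5005283 , -0.49947011]), 'contact_force': array([-0.42519245, -0.06403005,  1.14319889]), 'ft_torque': array([-0.03378334,  0.02797898,  0.07249598]), 'gripper_width': 1.0013553617950381} -0.0187
```

View pics/scene0.png

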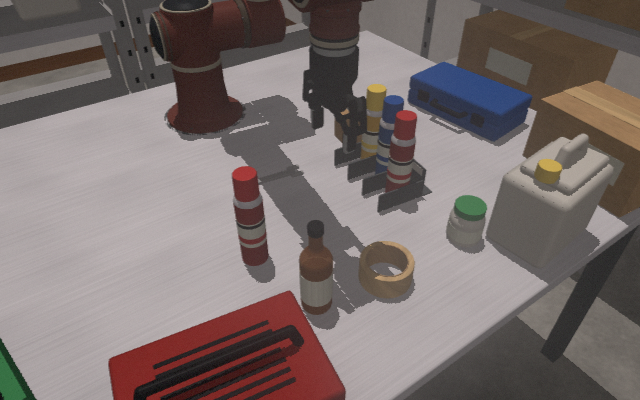

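View pics/side0.png

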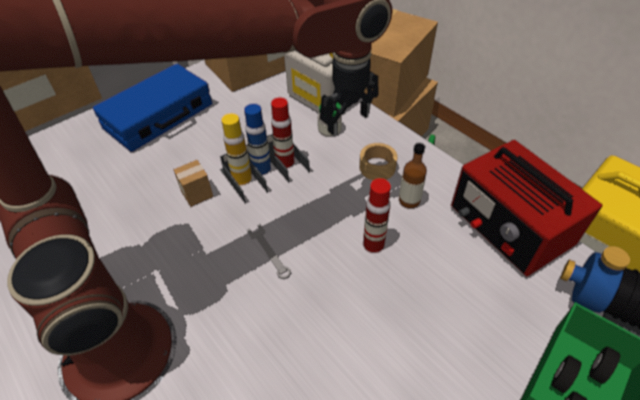

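The stray can stands at about (252,262) in scene and (375,248) in side. The red row can is in the lane farthest from the robot, at scene (400,190) and side (285,162). I'll zoom in to measure.

Run:
```python
import cv2
s=cv2.imread("pics/scene0.png"); d=cv2.imread("pics/side0.png")
cv2.imwrite("pics/c1.png",cv2.resize(s[80:220,320:480],None,fx=5,fy=4.2,interpolation=cv2.INTER_CUBIC)[:588])
cv2.imwrite("pics/c2.png",cv2.resize(d[90:210,200:360],None,fx=5,fy=5,interpolation=cv2.INTER_CUBIC))
import numpy as np
a=cv2.resize(s[160:275,220:285],None,fx=5,fy=5,interpolation=cv2.INTER_CUBIC)
b=cv2.resize(d[175:290,345:410],None,fx=5,fy=5,interpolation=cv2.INTER_CUBIC)
cv2.imwrite("pics/c3.png",np.hstack([a,b]))
```

```text
(no output)
```

View pics/c1.png

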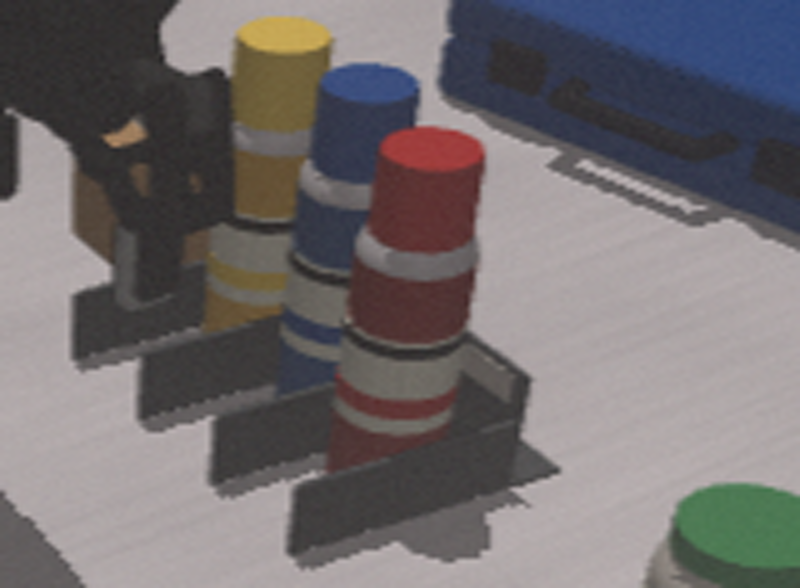

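View pics/c2.png

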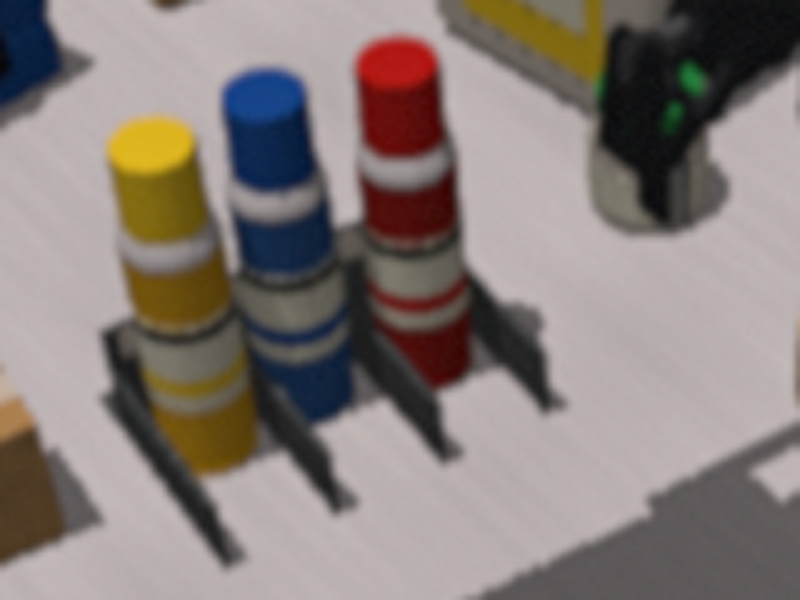

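View pics/c3.png

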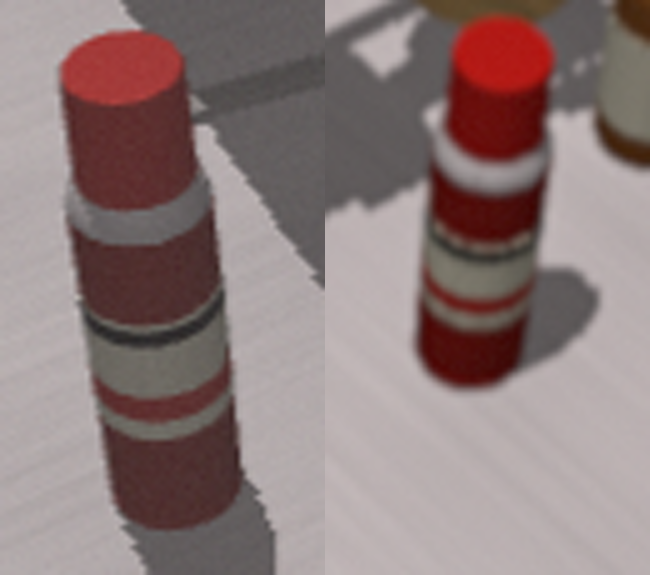

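```bash
cat > h.py <<'E'
import numpy as np, cv2
from scipy.optimize import least_squares
from plant import manip
C={n:manip.camera_model(n) for n in("scene","side")}
def K(c): return np.array([[c['fx'],0,c['cx']],[0,c['fy'],c['cy']],[0,0,1.]])
def proj(n,P):
    c=C[n]; return cv2.projectPoints(np.array(P,float).reshape(-1,1,3),c['rvec'],c['tvec'],K(c),None)[0].reshape(-1,2)
def onz(n,px,z):
    c=C[n];R=cv2.Rodrigues(c['rvec'])[0];o=-R.T@c['tvec']
    d=R.T@np.array([(px[0]-c['cx'])/c['fx'],(px[1]-c['cy'])/c['fy'],1]);return (o+d*(z-o[2])/d[2])[:2]
def rackP(p,x,y,z):
    c,s=np.cos(p[2]),np.sin(p[2]); return [p[0]+c*x-s*y,p[1]+s*x+c*y,z]
E
python3 - <<'E'
from h import *
T={'stray':((244.3,173.3),(380.2,185.7)),'row':((406,115.4),(279.3,102.7)),'blue':((393.5,99.7),(252.5,109.3)),'yellow':((376.3,88.3),(230.3,119.1))}
for k,(a,b) in T.items(): print(k,onz('scene',a,.205),onz('side',b,.205))
ys=[-97.5,-32.5,32.5,97.5]
# robot-left = +y = rack x ; rack y ~ -x
pts=[]
sc=[(336,167.4),(350,182.4),(364.4,197.6),(380,215)]; sd=[(246.6,202.6),(269,191.6),(290,181.4),(311,171)]
sct=[(335,150.2),(348,165.2),(362.4,180),(378.6,196.7)]
print([onz('scene',q,0) for q in sc]);print([onz('side',q,0) for q in sd])
def res(p):
    r=[]
    for i in range(4):
        y=ys[3-i]/1000
        r+=list(proj('scene',rackP(p,-.062,y,0))[0]-sc[i]+.3)
        r+=list(proj('scene',rackP(p,-.062,y,.045))[0]-sct[i]+.3)
        r+=list(proj('side',rackP(p,-.062,y,0))[0]-sd[i]+.3)
    return np.array(r)
f=least_squares(res,[.62,.3,1.57]);print(f.x,np.degrees(f.x[2]));print(f.fun.reshape(-1,2).round(1).tolist())
p=f.x
for n in("scene","side"):
    im=cv2.imread(f"pics/{n}0.png"); S=5;o=np.array([320,80] if n=="scene" else [200,90])
    im=cv2.resize(im[o[1]:o[1]+120+(20 if n=="scene" else 0),o[0]:o[0]+160],None,fx=S,fy=S)
    for y in ys:
        for dy in(-1.5,1.5):
            q=[rackP(p,a,(y+dy)/1000,b) for a,b in((-.062,0),(.055,0),(.055,.045),(-.062,.045))]
            cv2.polylines(im,[((proj(n,q)-o+.5)*S).astype(int)],True,(0,255,0),1)
    q=[rackP(p,.055,a,b) for a,b in((-.0975,0),(.0975,0),(.0975,.075),(-.0975,.075))]
    cv2.polylines(im,[((proj(n,q)-o+.5)*S).astype(int)],True,(255,255,0),1)
    for k in('row','blue','yellow'):
        c=(onz('scene',T[k][0],.205)+onz('side',T[k][1],.205))/2
        for z,r in((0,.026),(.154,.026),(.205,.022)):
            q=[[c[0]+r*np.cos(t),c[1]+r*np.sin(t),z] for t in np.linspace(0,6.28,30)]
            cv2.polylines(im,[((proj(n,q)-o+.5)*S).astype(int)],True,(255,0,255),1)
        if n=="scene": 
            d=c-p[:2];print(k,'rack frame',d@[np.cos(p[2]),np.sin(p[2])],d@[-np.sin(p[2]),np.cos(p[2])])
    cv2.imwrite(f"pics/ov_{n}.png",im[:600])
E
```

```text
stray [ 0.58079028 -0.14888172] [ 0.57328385 -0.15059297]
row [0.59315314 0.20711979] [0.5846557  0.20463886]
blue [0.52961968 0.23002315] [0.52092538 0.22695733]
yellow [0.46888017 0.23358156] [0.46049144 0.23149512]
[array([0.43232924, 0.15572622]), array([0.4992486 , 0.14780518]), array([0.56209062, 0.14079656]), array([0.62718854, 0.13183839])]
[array([0.42219143, 0.15563362]), array([0.48806972, 0.14844704]), array([0.55195266, 0.14112647]), array([0.61871502, 0.13411547])]
[0.53005451 0.206831   1.44741372] 82.93069733479527
[[-0.8, -1.2], [0.6, 0.8], [1.0, -0.7], [-1.5, -1.9], [1.2, -0.1], [0.8, -0.3], [-1.6, -1.5], [1.6, 0.5], [1.1, -0.2], [-1.6, -2.0], [1.5, 0.5], [0.6, 0.4]]
row rack frame 0.00629820552790441 -0.058519653175022834
blue rack frame 0.020906066850378074 0.007411227493462071
yellow rack frame 0.017466999340615935 0.06803557616914714
```

View pics/ov_scene.png

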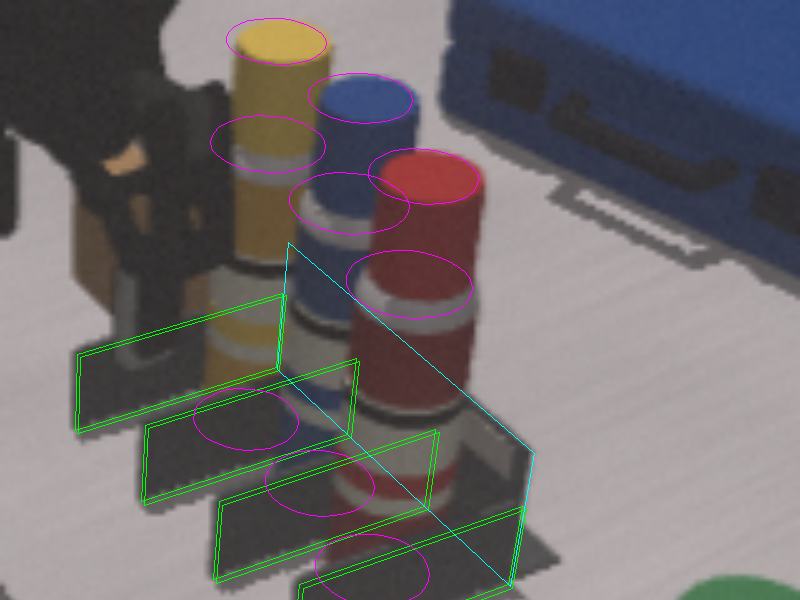

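View pics/ov_side.png

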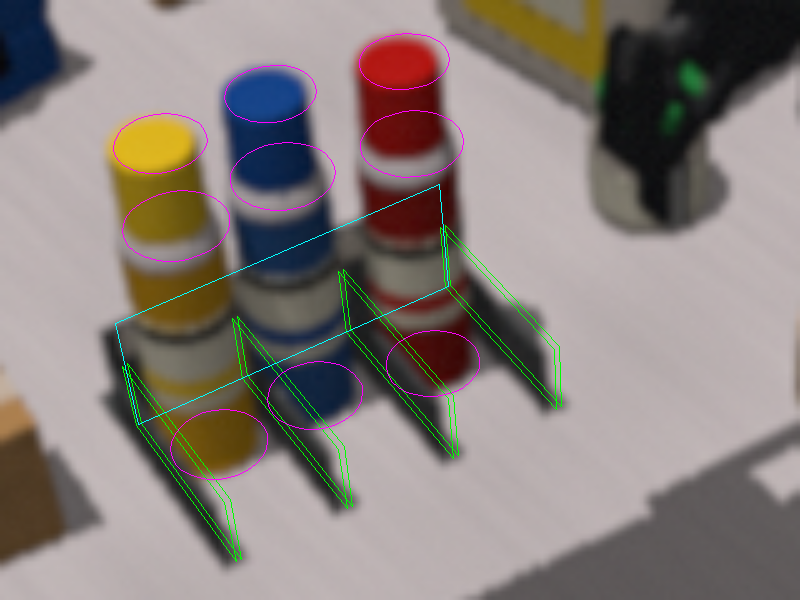

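Both overlays follow the shapes, but the two cameras disagree by about 9 mm in x everywhere. I'll check which is right against the known tool pose and the wrist camera.

Run:
```python
from h import *
from scipy.spatial.transform import Rotation as Ro
s=manip.state(); q=s['tool_rot'];R=Ro.from_quat([q[1],q[2],q[3],q[0]]).as_matrix();t=s['tool_pos'];print(R.round(3))
for n in("scene","side"):
    im=cv2.imread(f"pics/{n}0.png");o=np.array([290,60] if n=="scene" else [300,50]);S=8
    im=cv2.resize(im[o[1]:o[1]+75,o[0]:o[0]+100],None,fx=S,fy=S,interpolation=cv2.INTER_CUBIC)
    for w in(.0427,.057):
      for sg in(-1,1):
        L=[R@[sx*.011,-.013,sg*w]+t for sx in(-1,1)]
        L2=[R@[sx*.011,-.05,sg*w]+t for sx in(1,-1)]
        cv2.polylines(im,[((proj(n,L+L2)-o+.5)*S).astype(int)],True,(0,255,0) if w<.05 else (0,255,255),1)
    cv2.imwrite(f"pics/g_{n}.png",im)
w=manip.grab_frame("wrist");cv2.imwrite("pics/w0.png",w)
```

```text
[[ 0.    -0.002  1.   ]
 [-1.     0.     0.   ]
 [-0.    -1.    -0.002]]
```

View pics/g_scene.png

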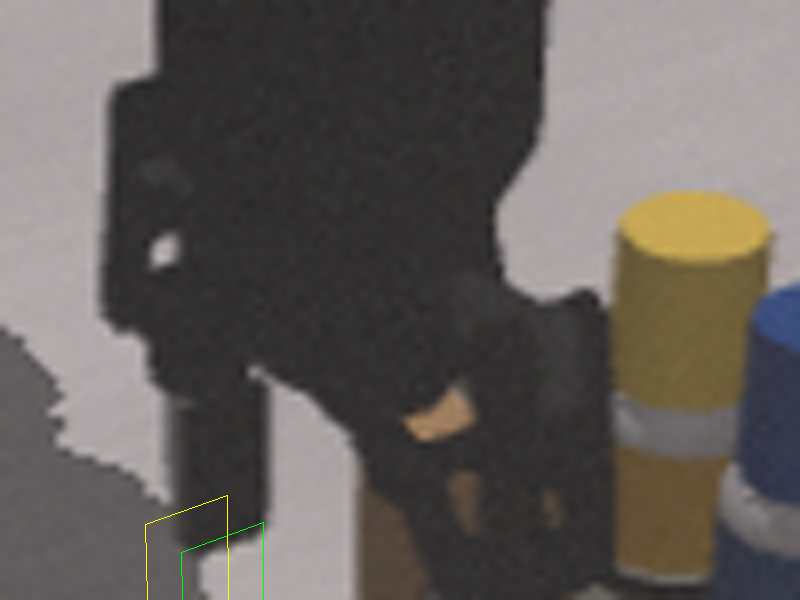

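View pics/g_side.png

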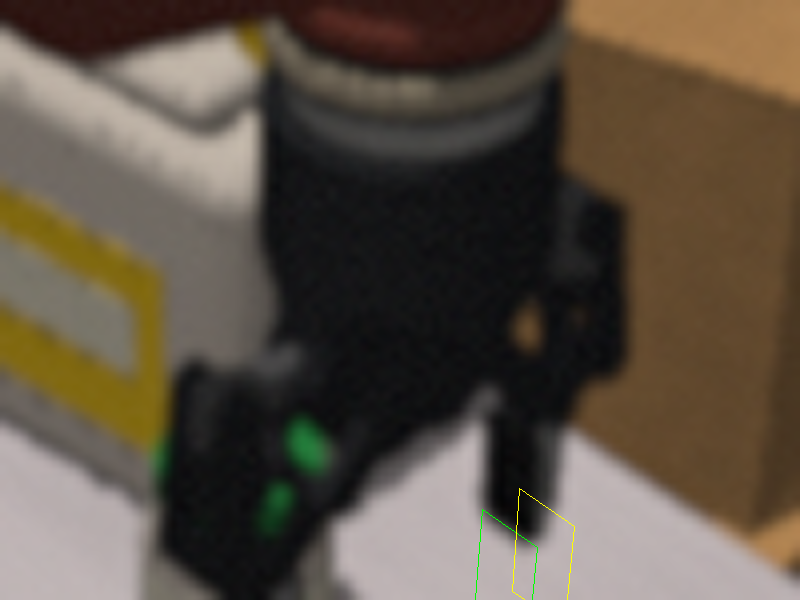

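View pics/w0.png

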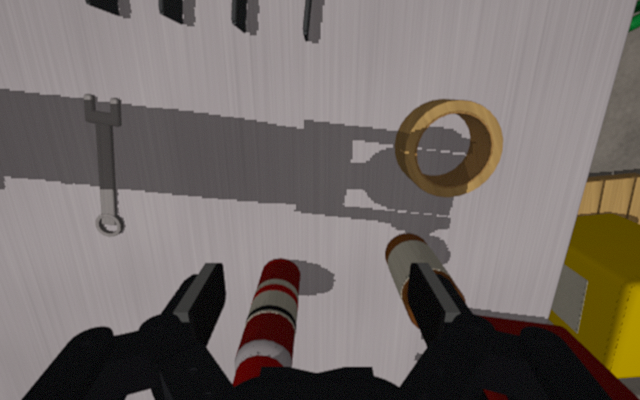

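Run:
```python
from h import *
from scipy.spatial.transform import Rotation as Ro
c=manip.camera_model("wrist");M=np.linalg.inv(c['mount'])
def wp(p):
    q=M[:3,:3]@p+M[:3,3]; return (c['fx']*q[0]/q[2]+c['cx'],c['fy']*q[1]/q[2]+c['cy'])
for y in(0,-.013,-.03,-.045,-.06):
    print(y,[np.round(wp(np.array([sx*.011,y,sg*.0427]))) for sx in(-1,1) for sg in(-1,1)])
s=manip.state(); q=s['tool_rot'];R=Ro.from_quat([q[1],q[2],q[3],q[0]]).as_matrix();t=s['tool_pos']
for n in C:
    cm=C[n]; Rc=cv2.Rodrigues(cm['rvec'])[0]; print(n,'campos',-Rc.T@cm['tvec'],'fwd',Rc[2])
    for y in(0,-.013,-.03,-.045): print(y,[proj(n,R@[0,y,sg*.05]+t)[0].round(1) for sg in(-1,1)])
    print('base',proj(n,[[0,0,0],[.625,0,0]]).round())
```

```text
0 [array([244., 219.]), array([387., 219.]), array([246., 252.]), array([384., 252.])]
-0.013 [array([239., 228.]), array([392., 228.]), array([242., 263.]), array([389., 263.])]
-0.03 [array([231., 241.]), array([399., 241.]), array([234., 279.]), array([395., 279.])]
-0.045 [array([223., 256.]), array([407., 256.]), array([227., 296.]), array([403., 296.])]
-0.06 [array([213., 273.]), array([416., 273.]), array([218., 316.]), array([411., 317.])]
scene campos [ 1.17367739 -0.40068393  0.681505  ] fwd [-0.63392485  0.43688364 -0.63817864]
0 [array([315.3, 148.2]), array([348. , 175.3])]
-0.013 [array([315.2, 142.3]), array([348.3, 169.2])]
-0.03 [array([315.2, 134.4]), array([348.6, 161. ])]
-0.045 [array([315.1, 127.3]), array([349. , 153.6])]
base [[205. 113.]
 [330. 239.]]
side campos [ 0.05895877 -0.58025103  0.91956277] fwd [ 0.41611408  0.50937115 -0.75325302]
0 [array([331.8, 150.9]), array([364.4, 131.4])]
-0.013 [array([331.8, 146.6]), array([364.7, 127. ])]
-0.03 [array([331.9, 140.8]), array([365.1, 121.2])]
-0.045 [array([331.9, 135.5]), array([365.5, 115.9])]
base [[118. 350.]
 [346. 198.]]
```

```bash
cat >> h.py <<'E'
from scipy.spatial.transform import Rotation as Ro
W=manip.camera_model("wrist")
def toolT():
    s=manip.state();q=s['tool_rot'];T=np.eye(4);T[:3,:3]=Ro.from_quat([q[1],q[2],q[3],q[0]]).as_matrix();T[:3,3]=s['tool_pos'];return T
def won(T,px,z):
    G=T@W['mount'];d=G[:3,:3]@[(px[0]-W['cx'])/W['fx'],(px[1]-W['cy'])/W['fy'],1];o=G[:3,3];return (o+d*(z-o[2])/d[2])[:2]
def wpr(T,P):
    G=np.linalg.inv(T@W['mount']);P=np.atleast_2d(P);q=P@G[:3,:3].T+G[:3,3];return np.c_[W['fx']*q[:,0]/q[:,2]+W['cx'],W['fy']*q[:,1]/q[:,2]+W['cy']]
E
python3 - <<'E'
from h import *
w=cv2.imread("pics/w0.png")
a=cv2.resize(w[0:60,80:340],None,fx=3,fy=3,interpolation=cv2.INTER_CUBIC)
b=cv2.resize(w[240:390,210:470],None,fx=3,fy=3,interpolation=cv2.INTER_CUBIC)[:410]
cv2.imwrite("pics/w0z.png",np.vstack([a,b]))
T=toolT()
for p in((127,15),(183,22),(247,30),(312,40)): print(won(T,p,0))
for c in((.5733,-.1506),(.5808,-.149)):
  print(wpr(T,[[c[0]+.026*np.cos(t),c[1]+.026*np.sin(t),0] for t in np.linspace(0,6.28,9)]).round().tolist())
E
```

```text
[0.43016405 0.1575059 ]
[0.48690294 0.15110954]
[0.552565   0.14370725]
[0.62015626 0.13431254]
[[297.0, 276.0], [291.0, 264.0], [277.0, 259.0], [263.0, 264.0], [258.0, 276.0], [265.0, 288.0], [278.0, 293.0], [292.0, 288.0], [297.0, 276.0]]
[[303.0, 275.0], [297.0, 263.0], [283.0, 258.0], [269.0, 263.0], [264.0, 275.0], [270.0, 287.0], [284.0, 292.0], [297.0, 287.0], [303.0, 275.0]]
```

View pics/w0z.png

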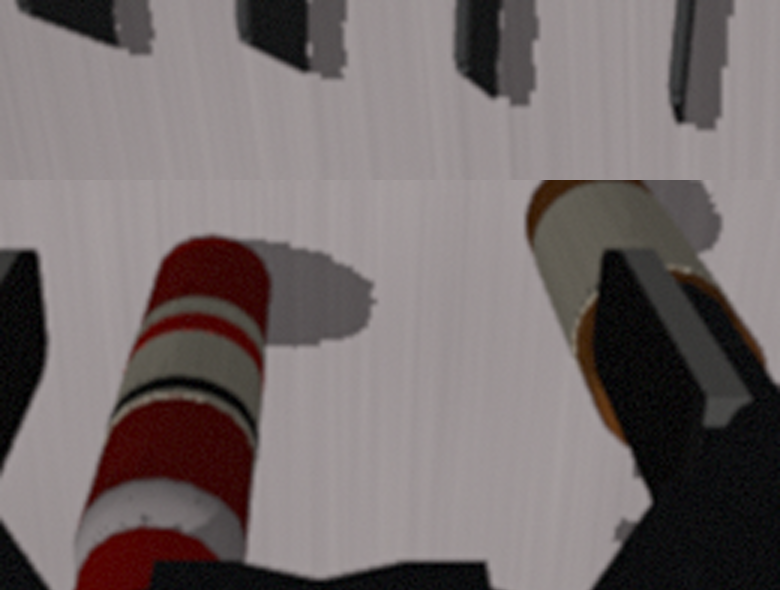

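Run:
```python
from h import *
T=toolT()
for p in((118.3,15),(182.7,24.3),(245,32.7),(307.7,41)): print(won(T,p,0))
```

```text
[0.42121344 0.15750689]
[0.48631062 0.14899259]
[0.55030454 0.14118655]
[0.61563612 0.13336367]
```

The wrist agrees with the side camera, and scene reads about 9 mm too far in +x. The visible open tips also sit farther back than TCP by about 45 mm. I'll narrow the jaw to my pushing width and look.

```bash
python3 -m jog '{"offset":[[0,0,0],[0,0,0],[0,0,0],[0,0,0],[0,0,0],[0,0,0],[0,0,0],[0,0,0]],"angular":[[0,0,0],[0,0,0],[0,0,0],[0,0,0],[0,0,0],[0,0,0],[0,0,0],[0,0,0]],"jaw":[20,20,20,20,20,20,20,20]}'
python3 - <<'E'
from h import *
T=toolT()
w=manip.grab_frame("wrist");s=manip.grab_frame("side")
for x in(-.011,.011):
  for y in(0,-.013,-.03,-.045):
    for z in(-.01,.01): 
      p=wpr(T,(T@[x,y,z,1])[:3])[0]; cv2.circle(w,tuple(int(round(v)) for v in p),2,(0,255,0) if x<0 else (0,255,255),-1)
o=(300,60);a=cv2.resize(s[60:160,300:400],None,fx=4,fy=4,interpolation=cv2.INTER_CUBIC)
for y in(0,-.013,-.03,-.045):
    p=(proj("side",(T@[0,y,0,1])[:3])[0]-o+.5)*4; cv2.circle(a,tuple(int(v) for v in p),2,(0,255,0),-1)
cv2.imwrite("pics/j20.png",np.hstack([w[:,120:520],a]))
E
```

```text
time: 0.95
tool_pos: [0.625, 0.0, 0.196]
tool_rot: [0.5, -0.5, 0.5, -0.5]
contact_force: [-0.8, 0.2, 0.2]
gripper_width: 0.236
```

View pics/j20.png

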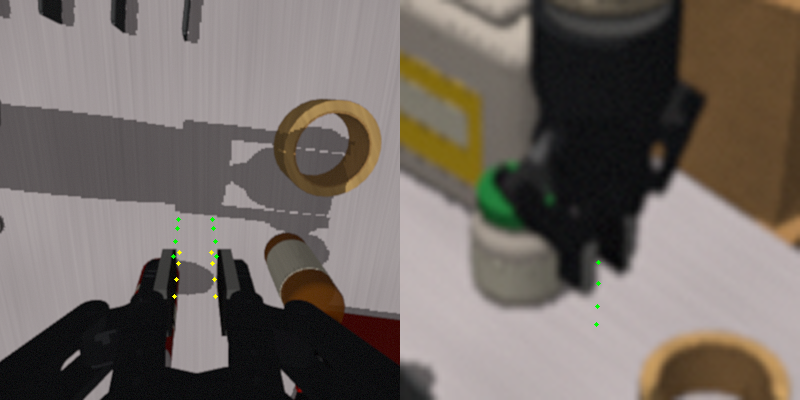

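```bash
python3 -m jog '{"offset":[[0,0,1],[0,0,1],[0,-0.8,0.2],[-0.1,-0.8,0],[-0.1,-0.8,0],[-0.1,-0.8,0],[-0.2,-0.8,0],[-0.2,-0.8,0],[-0.2,-0.6,0],[0,0,0],[0,0,0]],"angular":[[0,0,0],[0,0,0],[0.95,0,0],[0.95,0,0],[0.95,0,0],[0.95,0,0],[0.95,0,0],[0.95,0,0],[0.95,0,0],[0,0,0],[0,0,0]],"jaw":[20,20,20,20,20,20,20,20,20,20,20]}'
python3 - <<'E'
from h import *
print(toolT().round(3),manip.state()['joint_pos'].round(2))
cv2.imwrite("pics/s2.png",np.hstack([manip.grab_frame("side")[:,150:550],manip.grab_frame("wrist")[:,120:520]]))
E
```

```text
time: 2.15
tool_pos: [0.5796, -0.2712, 0.3046]
tool_rot: [0.64, -0.298, 0.642, -0.299]
contact_force: [0.7, 0.3, 0.4]
gripper_width: 0.235
[[-0.003  0.     1.     0.58 ]
 [-0.766  0.642 -0.002 -0.271]
 [-0.642 -0.766 -0.002  0.305]
 [ 0.     0.     0.     1.   ]] [-0.78  0.32  1.25  0.54  2.04 -0.65]
```

View pics/s2.png

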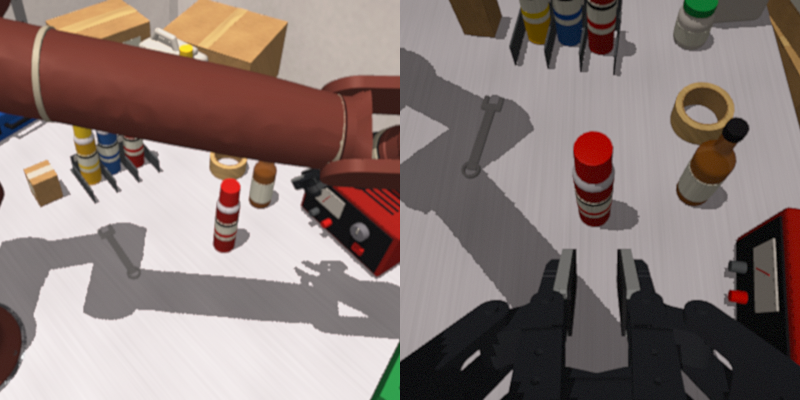

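Run:
```python
from h import *
T=toolT(); w=manip.grab_frame("wrist"); cv2.imwrite("pics/w3.png",w)
a=cv2.resize(w[0:80,220:420],None,fx=4,fy=4,interpolation=cv2.INTER_CUBIC)
b=cv2.resize(w[125:235,220:420],None,fx=4,fy=4,interpolation=cv2.INTER_CUBIC)[:280*2-280+160]
cv2.imwrite("pics/w3z.png",np.vstack([a,cv2.resize(w[170:235,220:420],None,fx=4,fy=4,interpolation=cv2.INTER_CUBIC)]))
print('device',[won(T,p,z) for p in((455,240),(455,330)) for z in(0,.1)])
for c in((.5733,-.1506),(.578,-.150)):
  print(wpr(T,[[c[0]+.026*np.cos(t),c[1]+.026*np.sin(t),0] for t in np.linspace(0,2*np.pi,9)]).round(1).tolist())
```

```text
device [array([ 0.80034189, -0.19470975]), array([ 0.7561546 , -0.21977702]), array([ 0.77999876, -0.32669171]), array([ 0.73991124, -0.32516055])]
[[327.6, 213.4], [322.8, 202.8], [311.7, 198.5], [300.6, 202.8], [295.7, 213.3], [300.1, 224.1], [311.5, 228.7], [323.0, 224.2], [327.6, 213.4]]
[[330.4, 213.0], [325.7, 202.5], [314.6, 198.2], [303.4, 202.4], [298.6, 213.0], [303.1, 223.8], [314.5, 228.4], [325.9, 223.8], [330.4, 213.0]]
```

View pics/w3z.png

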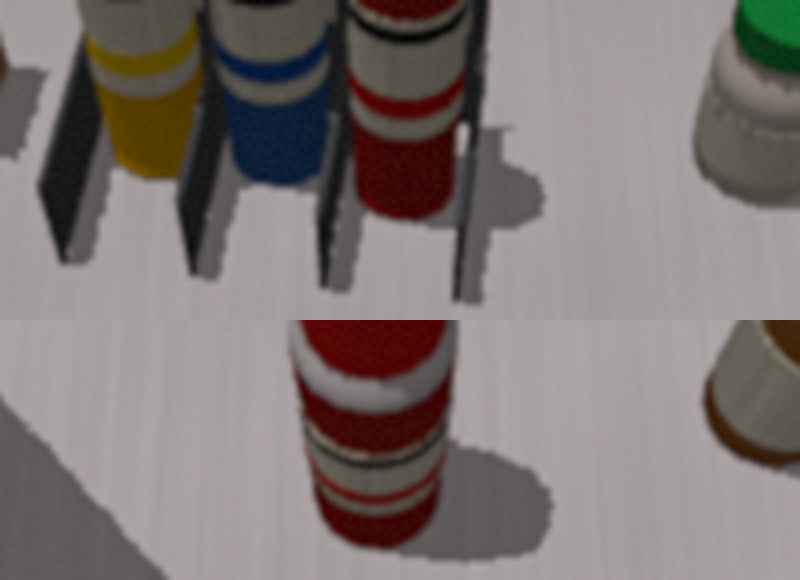

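Run:
```python
from h import *
T=toolT()
for p in((236.2,65.5),(268.7,69.2),(301.2,72),(334.2,75)): print('div',won(T,p,0))
for n,p in(('row',(321.2,54.5)),('blue',(278/4+220,184/4)),('yel',(160/4+220,178/4)),('stray',(314.5,226.8))): print(n,won(T,p,0),'front pt')
```

```text
div [0.42195469 0.15795942]
div [0.48676287 0.14885021]
div [0.55085931 0.14206717]
div [0.61542727 0.13484693]
row [0.59020715 0.18676103] front pt
blue [0.52574742 0.20903545] front pt
yel [0.46544354 0.21286833] front pt
stray [ 0.57832765 -0.17300911] front pt
```

```bash
python3 -m jog '{"offset":[[0,0,-0.9],[0,0,-0.9],[0,0,-0.9],[0,0,-0.9],[0,0,-0.9],[0,0,-0.6],[0,0,-0.4],[0,0,0],[0,0,0]],"angular":[[0.67,0,0],[0.67,0,0],[0,0,0],[0,0,0],[0,0,0],[0,0,0],[0,0,0],[0,0,0],[0,0,0]],"jaw":[20,20,20,20,20,20,20,20,20]}'
python3 - <<'E'
from h import *
s=manip.grab_frame("side");c=manip.grab_frame("scene")
cv2.imwrite("pics/s4.png",np.hstack([cv2.resize(s[180:300,300:400],None,fx=4,fy=4,interpolation=cv2.INTER_CUBIC),cv2.resize(c[170:290,170:270],None,fx=4,fy=4,interpolation=cv2.INTER_CUBIC)]))
cv2.imwrite("pics/s4w.png",np.hstack([s[:,200:600],manip.grab_frame("wrist")[:,120:520]]))
T=toolT()
for y in(0,-.035): print(y,[proj(n,(T@[0,y,0,1])[:3])[0].round(1) for n in C])
E
```

```text
time: 3.2
tool_pos: [0.581, -0.2699, 0.0327]
tool_rot: [0.661, -0.254, 0.659, -0.254]
contact_force: [0.5, 1.1, -0.1]
gripper_width: 0.235
0 [array([193.9, 272.4]), array([415.7, 267.5])]
-0.035 [array([177.7, 269.9]), array([426.4, 269.2])]
```

View pics/s4.png

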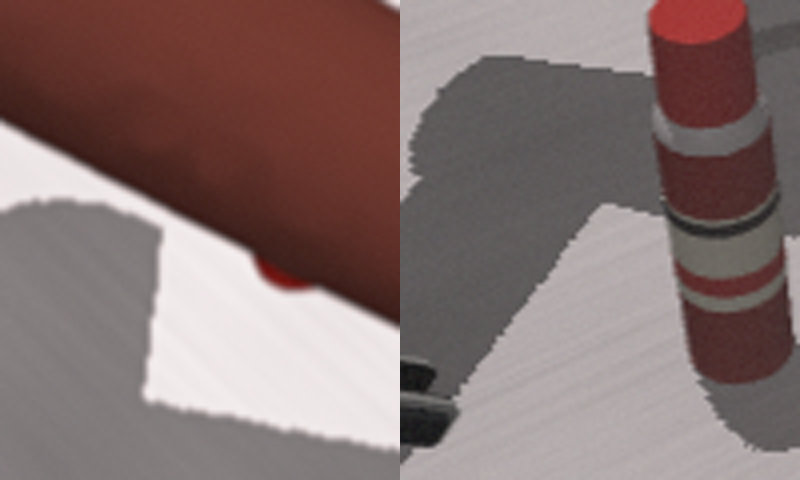

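View pics/s4w.png

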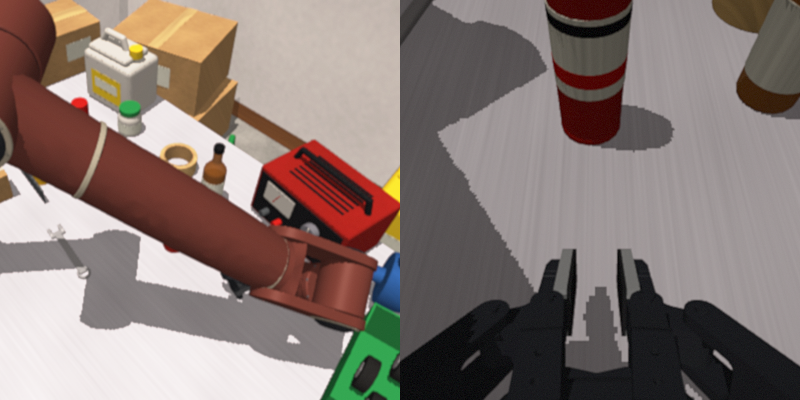

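```bash
python3 -m jog '{"offset":[[0,0,-0.3],[0,0,-0.15],[0,0,-0.1],[0,0,-0.05],[0,0,0]],"angular":[[0,0,0],[0,0,0],[0,0,0],[0,0,0],[0,0,0]],"jaw":[20,20,20,20,20]}'
python3 - <<'E'
from h import *
print(toolT().round(4))
w=manip.grab_frame("wrist");c=manip.grab_frame("scene")
cv2.imwrite("pics/s5.png",np.hstack([w[:,120:520],cv2.resize(c[220:320,130:230],None,fx=4,fy=4,interpolation=cv2.INTER_CUBIC)]))
E
```

```text
time: 3.85
tool_pos: [0.5796, -0.2697, 0.0002]
tool_rot: [0.66, -0.253, 0.66, -0.253]
contact_force: [0.3, -0.5, 0.3]
gripper_width: 0.233
[[-8.000e-04 -6.000e-04  1.000e+00  5.796e-01]
 [-6.691e-01  7.432e-01 -1.000e-04 -2.697e-01]
 [-7.432e-01 -6.691e-01 -1.000e-03  2.000e-04]
 [ 0.000e+00  0.000e+00  0.000e+00  1.000e+00]]
```

View pics/s5.png

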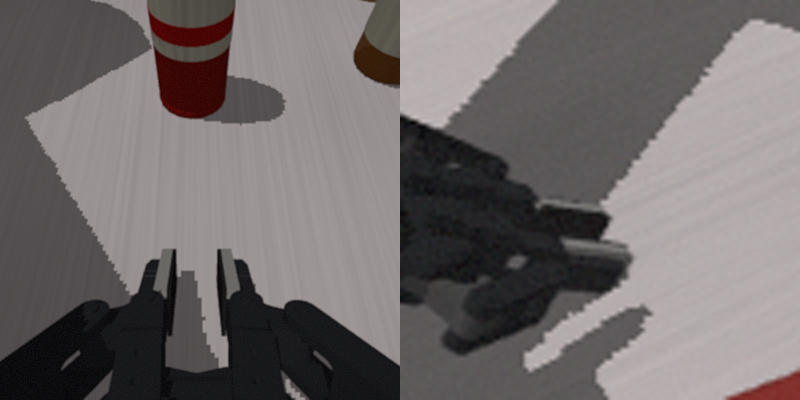

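```bash
python3 -m jog '{"offset":[[-0.03,0,-0.06],[0,0,-0.04],[0,0,-0.04],[0,0,0],[0,0,0]],"angular":[[0,0,0],[0,0,0],[0,0,0],[0,0,0],[0,0,0]],"jaw":[20,20,20,20,20]}'
python3 - <<'E'
from h import *
c=manip.grab_frame("scene")
cv2.imwrite("pics/s6.png",cv2.resize(c[240:310,130:210],None,fx=8,fy=8,interpolation=cv2.INTER_CUBIC))
E
```

```text
time: 4.45
tool_pos: [0.5785, -0.2699, -0.0061]
tool_rot: [0.66, -0.254, 0.66, -0.254]
contact_force: [0.6, -0.3, 0.5]
gripper_width: 0.232
```

View pics/s6.png

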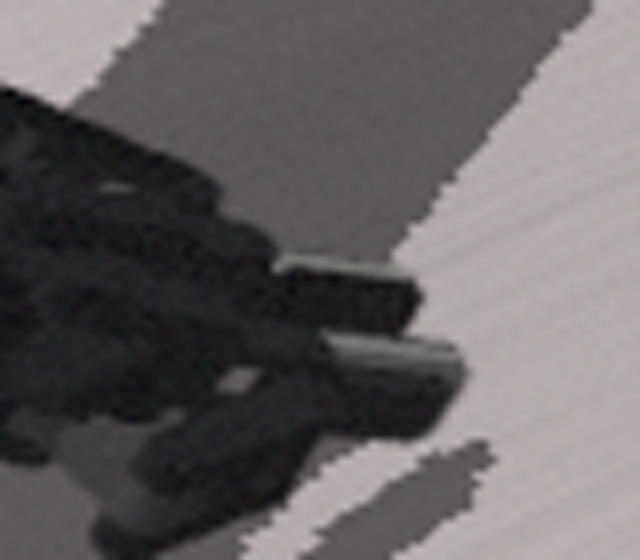

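Run:
```python
from h import *
c=C['scene'];R=cv2.Rodrigues(c['rvec'])[0];o=-R.T@c['tvec']
for p in((188.1,285),(181.3,294.8)):
  for x in(.598,.603):
    d=R.T@np.array([(p[0]-.1-3-c['cx'])/c['fx'],(p[1]-.1-2.4-c['cy'])/c['fy'],1]);print(p,x,(o+d*(x-o[0])/d[0])[1:])
T=toolT();print([(T@[x,-.035,0,1])[1:3].round(4) for x in(-.011,.011)])
```

```text
(188.1, 285) 0.598 [-0.29405945  0.03770794]
(188.1, 285) 0.603 [-0.29498553  0.04329959]
(181.3, 294.8) 0.598 [-0.3097993   0.02187142]
(181.3, 294.8) 0.603 [-0.31058867  0.02760062]
[array([-0.2886,  0.0257]), array([-0.3034,  0.0093])]
```

```bash
python3 -m jog '{"offset":[[0,0,-0.04],[0,0,-0.04],[0,0,-0.04],[0,0,0],[0,0,0]],"angular":[[0,0,0],[0,0,0],[0,0,0],[0,0,0],[0,0,0]],"jaw":[20,20,20,20,20]}'
python3 - <<'E'
from h import *
c=manip.grab_frame("scene")
cv2.imwrite("pics/s7.png",cv2.resize(c[240:310,130:210],None,fx=8,fy=8,interpolation=cv2.INTER_CUBIC))
E
```

```text
time: 5.0
tool_pos: [0.5784, -0.2699, -0.0121]
tool_rot: [0.66, -0.254, 0.66, -0.254]
contact_force: [0.7, -0.8, -0.7]
gripper_width: 0.239
```

View pics/s7.png

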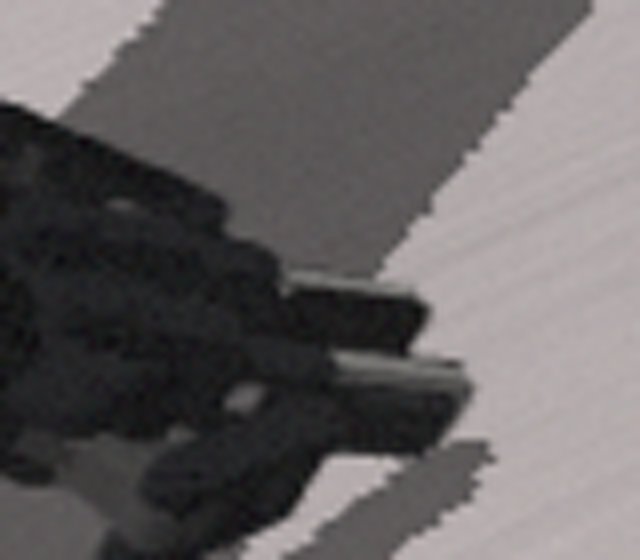

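```bash
python3 -m jog '{"offset":[[0,0,-0.04],[0,0,-0.04],[0,0,0],[0,0,0]],"angular":[[0,0,0],[0,0,0],[0,0,0],[0,0,0]],"jaw":[20,20,20,20]}'
python3 - <<'E'
from h import *
c=manip.grab_frame("scene")
cv2.imwrite("pics/s8.png",np.hstack([cv2.resize(c[230:320,130:220],None,fx=6,fy=6,interpolation=cv2.INTER_CUBIC)]))
E
```

```text
time: 5.45
tool_pos: [0.5784, -0.2699, -0.0161]
tool_rot: [0.66, -0.254, 0.66, -0.254]
contact_force: [0.2, 0.5, 0.4]
gripper_width: 0.235
```

View pics/s8.png

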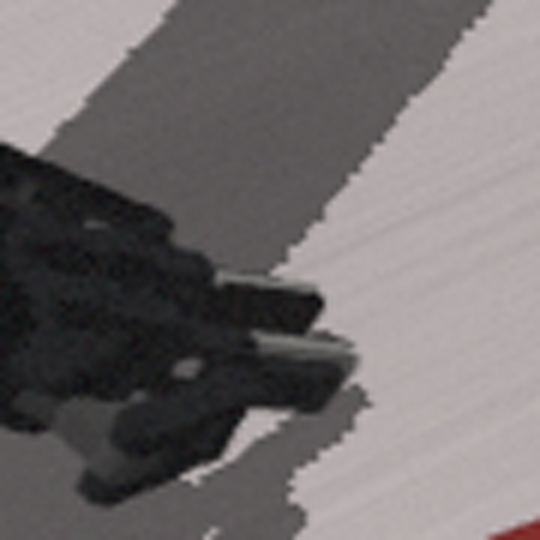

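```bash
python3 -m jog '{"offset":[[0,0.3,0],[0,0.4,0],[0,0.4,0],[0,0.3,0],[0,0.2,0],[0,0.2,0],[0,0.1,0],[0,0.1,0],[0,0.1,0],[0,0.1,0],[0,0.1,0],[0,0,0]],"angular":[[0,0,0],[0,0,0],[0,0,0],[0,0,0],[0,0,0],[0,0,0],[0,0,0],[0,0,0],[0,0,0],[0,0,0],[0,0,0],[0,0,0]],"jaw":[20,20,20,20,20,20,20,20,20,20,20,20]}'
python3 - <<'E'
from h import *
c=manip.grab_frame("scene")
cv2.imwrite("pics/s9.png",np.hstack([cv2.resize(c[160:280,170:290],None,fx=10/3,fy=10/3,interpolation=cv2.INTER_CUBIC),manip.grab_frame("wrist")[:,120:520]]))
E
```

```text
time: 6.7
tool_pos: [0.5783, -0.1544, -0.0161]
tool_rot: [0.66, -0.254, 0.66, -0.253]
contact_force: [0.2, 0.1, 0.5]
gripper_width: 0.233
```

View pics/s9.png

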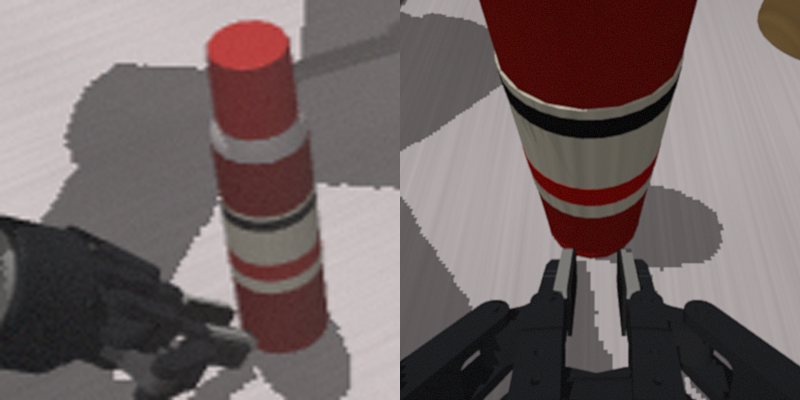

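```bash
python3 -m jog '{"offset":[[-0.04,0,0],[0,0.06,0],[0,0.06,0],[0,0.06,0],[0,0.06,0],[0,0.08,0],[0,0.08,0],[0,0.1,0],[0,0.1,0],[0,0.1,0],[0,0.06,0],[0,0,0]],"angular":[[0,0,0],[0,0,0],[0,0,0],[0,0,0],[0,0,0],[0,0,0],[0,0,0],[0,0,0],[0,0,0],[0,0,0],[0,0,0],[0,0,0]],"jaw":[20,20,20,20,20,20,20,20,20,20,20,20]}'
python3 - <<'E'
from h import *
c=manip.grab_frame("scene")
cv2.imwrite("pics/s10.png",np.hstack([cv2.resize(c[160:280,170:290],None,fx=10/3,fy=10/3,interpolation=cv2.INTER_CUBIC),manip.grab_frame("wrist")[:,120:520]]))
E
```

```text
time: 8.0
tool_pos: [0.5763, -0.1162, -0.0159]
tool_rot: [0.66, -0.254, 0.66, -0.253]
contact_force: [-0.4, -0.7, 0.6]
gripper_width: 0.233
```

View pics/s10.png

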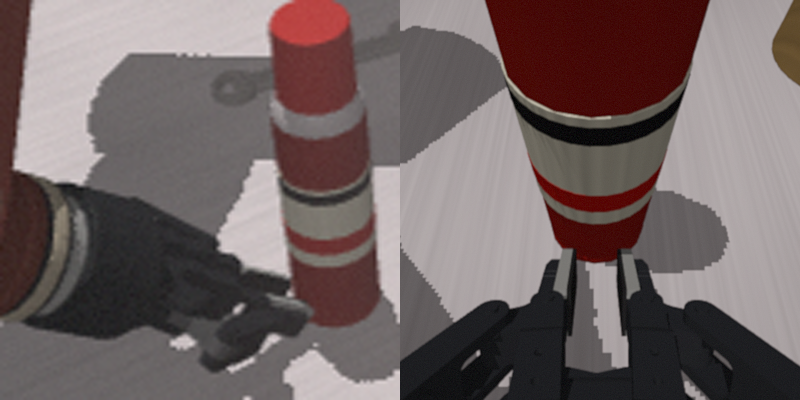

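Run:
```python
from h import *
print([ (n,onz('side',p,0).round(3)) for n,p in(('ring',(284,273)),('head',(257,233)),('tapeL',(360,168)),('tapebot',(378,177)),('bottleL',(399,200)),('bottlebot',(410,206)))])
```

```text
[('ring', array([ 0.366, -0.075])), ('head', array([0.386, 0.058])), ('tapeL', array([0.726, 0.055])), ('tapebot', array([ 0.739, -0.001])), ('bottleL', array([ 0.721, -0.094])), ('bottlebot', array([ 0.728, -0.126]))]
```

```bash
python3 -m jog '{"offset":[[0,0.06,0],[0,0.1,0],[0,0.14,0],[0,0.16,0],[0,0.16,0],[0,0.16,0],[0,0.16,0],[0,0.16,0],[0,0.16,0],[0,0.12,0],[0,0.06,0],[0,0,0]],"angular":[[0,0,0],[0,0,0],[0,0,0],[0,0,0],[0,0,0],[0,0,0],[0,0,0],[0,0,0],[0,0,0],[0,0,0],[0,0,0],[0,0,0]],"jaw":[20,20,20,20,20,20,20,20,20,20,20,20]}'
python3 - <<'E'
from h import *
c=manip.grab_frame("side")
cv2.imwrite("pics/s11.png",np.hstack([c[:,160:560],manip.grab_frame("wrist")[:,120:520]]))
E
```

```text
time: 9.3
tool_pos: [0.5763, -0.0442, -0.0159]
tool_rot: [0.66, -0.254, 0.66, -0.253]
contact_force: [-0.5, -0.1, 0.4]
gripper_width: 0.237
```

View pics/s11.png

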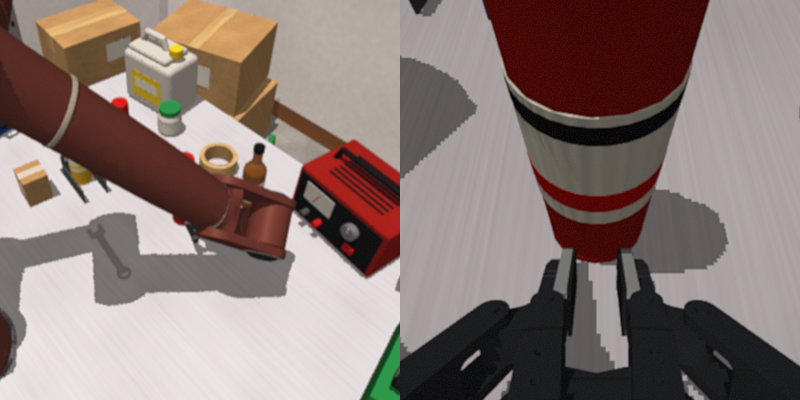

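```bash
python3 -m jog '{"offset":[[0,0.1,0],[0,0.16,0],[0,0.2,0],[0,0.22,0],[0,0.22,0],[0,0.22,0],[0,0.22,0],[0,0.2,0],[0,0.16,0],[0,0.12,0],[0,0.08,0],[0,0,0]],"angular":[[0,0,0],[0,0,0],[0,0,0],[0,0,0],[0,0,0],[0,0,0],[0,0,0],[0,0,0],[0,0,0],[0,0,0],[0,0,0],[0,0,0]],"jaw":[20,20,20,20,20,20,20,20,20,20,20,20]}'
python3 - <<'E'
from h import *
c=manip.grab_frame("scene");w=manip.grab_frame("wrist");cv2.imwrite("pics/w12.png",w)
cv2.imwrite("pics/s12.png",np.hstack([cv2.resize(c[80:220,290:430],(400,400),interpolation=cv2.INTER_CUBIC),w[:,120:520]]))
E
```

```text
time: 10.6
tool_pos: [0.5763, 0.0507, -0.0159]
tool_rot: [0.66, -0.254, 0.66, -0.253]
contact_force: [0.7, -0.6, -0.5]
gripper_width: 0.23
```

View pics/s12.png

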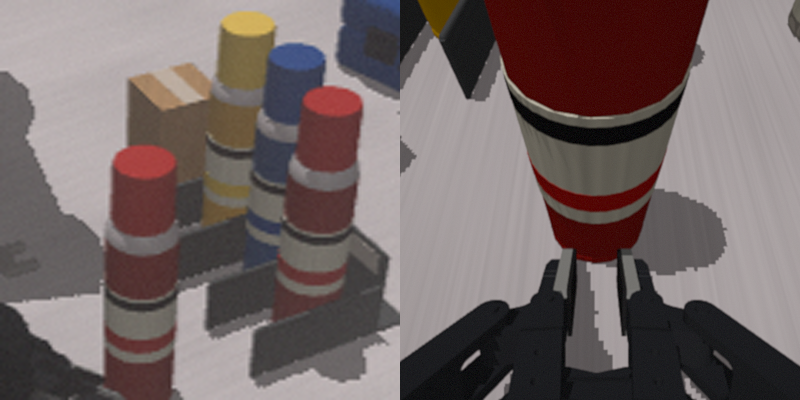

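Run:
```python
from h import *
T=toolT();print('div?',won(T,(189,98),0))
a=onz('scene',(340.2,136.5),.205);b=onz('scene',(406.3,115.5),.205);print(a,b)
for p in((351.7,197.7),(378,214.5-1)): print('div scene',onz('scene',p,0))
# lane line thru mouth .5825,.1385 ; scene bias -8.5mm
u=np.array([.123,.9924]);m=np.array([.5825,.1385])
for q in(a,b):
    d=q-[.0085,.001]-m;print('along',d@u,'lat(+x)',d@[u[1],-u[0]])
```

```text
div? [0.4857935  0.15008253]
[0.5808058  0.05234597] [0.59378842 0.20734439]
div scene [0.54601122 0.11693079]
div scene [0.62098543 0.13140807]
along -0.08774554652724463 lat(+x) 0.0006032213426273188
along 0.06767174827442579 lat(+x) -0.005577633989457634
```

```bash
python3 -m jog '{"offset":[[0,0.06,0],[0,0.08,0],[0,0.08,0],[0,0.08,0],[0,0.08,0],[0,0.08,0],[0,0.08,0],[0,0.06,0],[0,0.06,0],[0,0.04,0],[0,0,0]],"angular":[[0,0,0],[0,0,0],[0,0,-0.2],[0,0,-0.2],[0,0,-0.2],[0,0,-0.2],[0,0,-0.2],[0,0,-0.17],[0,0,0],[0,0,0],[0,0,0]],"jaw":[20,20,20,20,20,20,20,20,20,20,20]}'
python3 - <<'E'
from h import *
c=manip.grab_frame("scene");w=manip.grab_frame("wrist");cv2.imwrite("pics/w13.png",w)
print(toolT().round(4))
cv2.imwrite("pics/s13.png",np.hstack([cv2.resize(c[80:220,310:450],(400,400),interpolation=cv2.INTER_CUBIC),w[:,120:520]]))
E
```

```text
time: 11.8
tool_pos: [0.5764, 0.0854, -0.016]
tool_rot: [0.643, -0.213, 0.674, -0.293]
contact_force: [-0.0, -1.8, 0.4]
gripper_width: 0.236
[[-8.180e-02  9.010e-02  9.926e-01  5.763e-01]
 [-6.644e-01  7.374e-01 -1.217e-01  8.540e-02]
 [-7.429e-01 -6.694e-01 -4.000e-04 -1.600e-02]
 [ 0.000e+00  0.000e+00  0.000e+00  1.000e+00]]
```

View pics/s13.png

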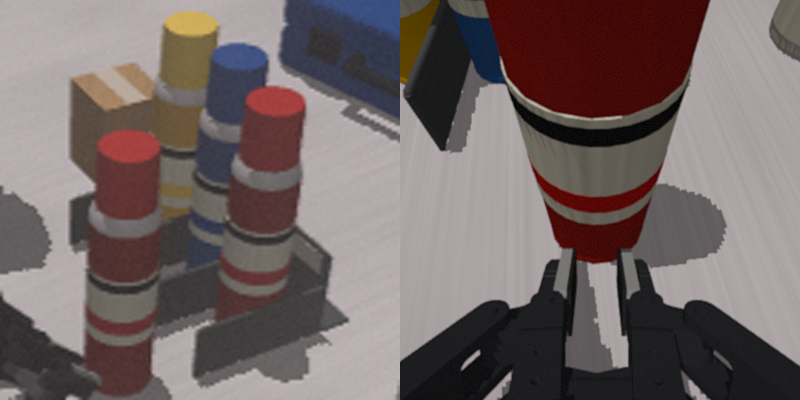

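Run:
```python
from h import *
T=toolT()
for p in((163,148),(165,150)):
    d=won(T,p,0);u=np.array([.123,.9924]);r=d-T[:2,3];print(d,'along',r@u,'lat',r@[u[1],-u[0]])
# divider bottom line direction: (163,148) and further pt
print(won(T,(440-280,148),0)-won(T,(403-280,95),0))
```

```text
[0.48517713 0.15145804] along 0.05438190781438908 lat -0.09860164766637758
[0.48663573 0.14964233] along 0.05275940266715317 lat -0.09693080593624384
[ 0.03199064 -0.05240772]
```

```bash
python3 -m jog '{"offset":[[0,0.06,0],[0.005,0.08,0],[0.005,0.08,0],[0.01,0.08,0],[0.01,0.08,0],[0.01,0.08,0],[0.01,0.08,0],[0.01,0.08,0],[0.01,0.08,0],[0.01,0.06,0],[0,0,0]],"angular":[[0,0,0],[0,0,0],[0,0,0],[0,0,0],[0,0,0],[0,0,0],[0,0,0],[0,0,0],[0,0,0],[0,0,0],[0,0,0]],"jaw":[20,20,20,20,20,20,20,20,20,20,20]}'
python3 - <<'E'
from h import *
c=manip.grab_frame("scene");w=manip.grab_frame("wrist");cv2.imwrite("pics/w14.png",w)
cv2.imwrite("pics/s14.png",np.hstack([cv2.resize(c[80:220,310:450],(400,400),interpolation=cv2.INTER_CUBIC),w[:,120:520]]))
E
```

```text
time: 13.0
tool_pos: [0.5804, 0.1236, -0.0159]
tool_rot: [0.643, -0.213, 0.674, -0.293]
contact_force: [-0.7, -2.0, 0.2]
gripper_width: 0.236
```

View pics/s14.png

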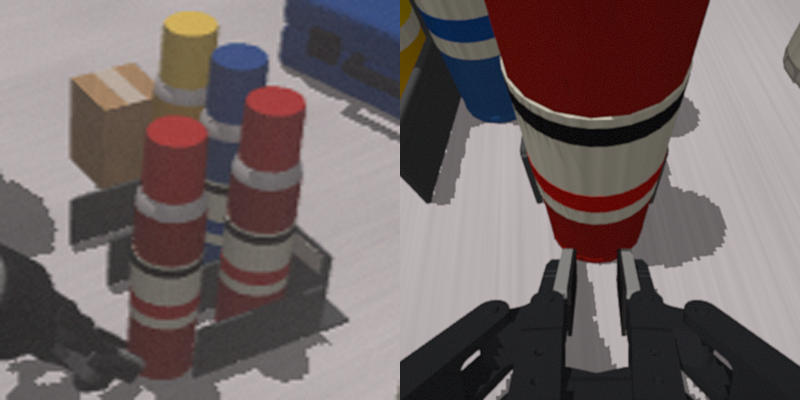

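Run:
```python
from h import *
w=cv2.imread("pics/w14.png");cv2.imwrite("pics/w14z.png",cv2.resize(w[130:280,220:420],None,fx=4,fy=4,interpolation=cv2.INTER_CUBIC))
```

```text
(no output)
```

View pics/w14z.png

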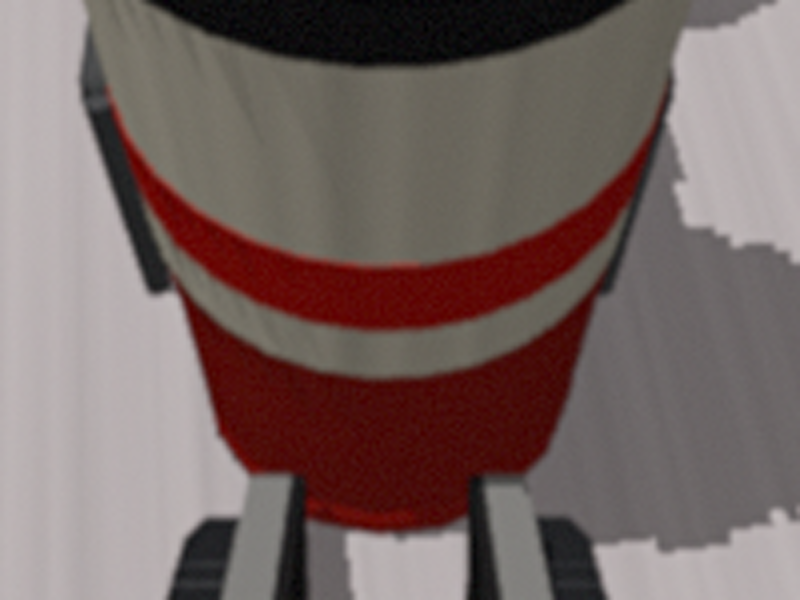

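```bash
python3 -m jog '{"offset":[[0.01,0.06,0],[0.01,0.08,0],[0.01,0.08,0],[0.01,0.08,0],[0.01,0.08,0],[0.01,0.08,0],[0.01,0.08,0],[0.005,0.06,0],[0,0,0]],"angular":[[0,0,0],[0,0,0],[0,0,0],[0,0,0],[0,0,0],[0,0,0],[0,0,0],[0,0,0],[0,0,0]],"jaw":[20,20,20,20,20,20,20,20,20]}'
python3 - <<'E'
from h import *
c=manip.grab_frame("scene");w=manip.grab_frame("wrist");cv2.imwrite("pics/w15.png",w)
cv2.imwrite("pics/s15.png",np.hstack([cv2.resize(c[80:220,310:450],(400,400),interpolation=cv2.INTER_CUBIC),w[:,120:520]]))
E
```

```text
time: 14.0
tool_pos: [0.5841, 0.1536, -0.016]
tool_rot: [0.643, -0.213, 0.674, -0.293]
contact_force: [-0.3, -1.2, -0.4]
gripper_width: 0.234
```

View pics/s15.png

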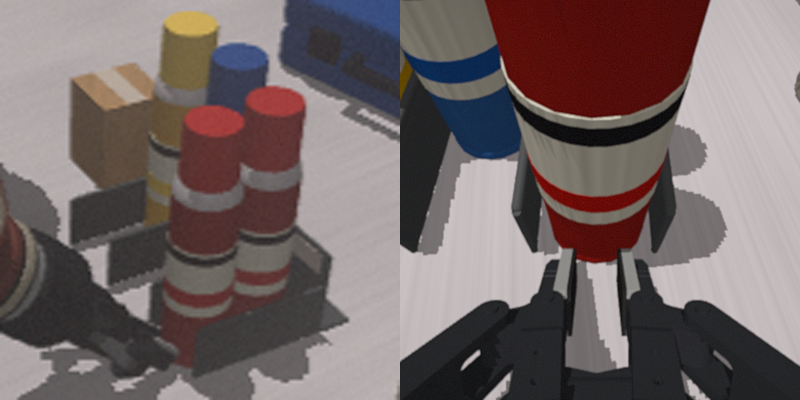

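```bash
python3 -m jog '{"offset":[[0.005,0.05,0],[0.005,0.05,0],[0.005,0.05,0],[0.005,0.05,0],[0.005,0.05,0],[0.005,0.05,0],[0,0,0]],"angular":[[0,0,0],[0,0,0],[0,0,0],[0,0,0],[0,0,0],[0,0,0],[0,0,0]],"jaw":[20,20,20,20,20,20,20]}'
python3 - <<'E'
from h import *
c=manip.grab_frame("scene");w=manip.grab_frame("wrist");cv2.imwrite("pics/w16.png",w);cv2.imwrite("pics/sc16.png",c)
cv2.imwrite("pics/s16.png",np.hstack([cv2.resize(c[80:220,310:450],(400,400),interpolation=cv2.INTER_CUBIC),w[:,120:520]]))
E
```

```text
time: 14.8
tool_pos: [0.5861, 0.1676, -0.016]
tool_rot: [0.643, -0.213, 0.674, -0.294]
contact_force: [0.6, -4.1, -0.2]
gripper_width: 0.238
```

View pics/s16.png

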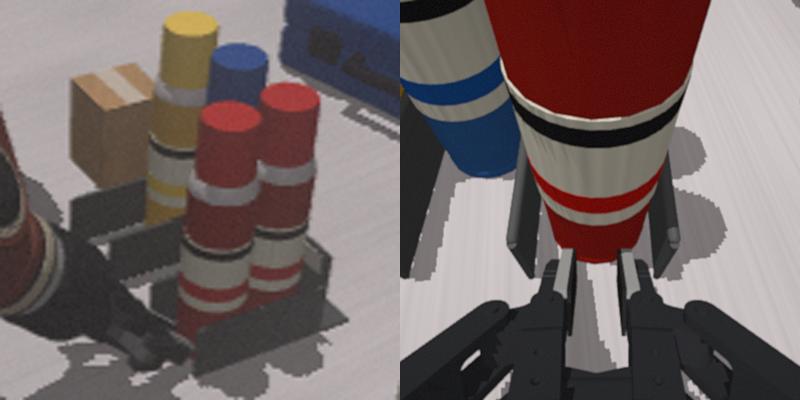

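```bash
python3 -m jog '{"offset":[[0.003,0.03,0],[0.003,0.03,0],[0.003,0.03,0],[0.003,0.03,0],[0,0,0]],"angular":[[0,0,0],[0,0,0],[0,0,0],[0,0,0],[0,0,0]],"jaw":[20,20,20,20,20]}'
python3 -m jog '{"offset":[[0.002,0.02,0],[0.002,0.02,0],[0,0,0]],"angular":[[0,0,0],[0,0,0],[0,0,0]],"jaw":[20,20,20]}'
```

```text
time: 15.4
tool_pos: [0.5866, 0.1729, -0.0161]
tool_rot: [0.643, -0.213, 0.674, -0.294]
contact_force: [-1.9, -9.0, 2.5]
gripper_width: 0.233
time: 15.7
tool_pos: [0.5868, 0.1733, -0.0163]
tool_rot: [0.643, -0.214, 0.673, -0.295]
contact_force: [-6.1, -18.3, 5.4]
gripper_width: 0.233
```

Run:
```python
from h import *
c=manip.grab_frame("scene");w=manip.grab_frame("wrist");cv2.imwrite("pics/w17.png",w);cv2.imwrite("pics/sc17.png",c)
print(manip.state()['contact_force'])
cv2.imwrite("pics/s17.png",np.hstack([cv2.resize(c[80:220,310:450],(400,400),interpolation=cv2.INTER_CUBIC),w[:,120:520]]))
```

```text
[ -5.9721348  -17.37508782   5.21720582]
```

View pics/s17.png

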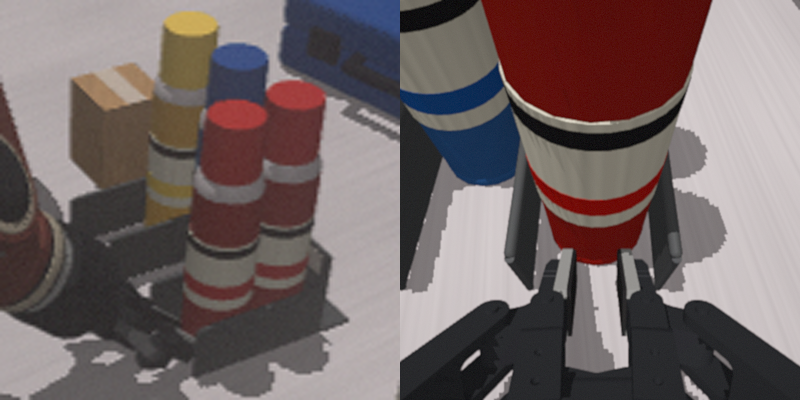

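Run:
```python
from h import *
a=cv2.imread("pics/scene0.png");b=cv2.imread("pics/sc17.png")
S=5
cv2.imwrite("pics/cmp.png",np.hstack([cv2.resize(i[100:220,365:445],None,fx=S,fy=S,interpolation=cv2.INTER_CUBIC) for i in(a,b)]))
def red(im,y0,y1,x0,x1):
    h=cv2.cvtColor(im,cv2.COLOR_BGR2HSV);m=cv2.inRange(h,(0,120,150),(12,255,255))|cv2.inRange(h,(170,120,150),(180,255,255))
    n,l,s,c=cv2.connectedComponentsWithStats(m)
    return [(s[i][:5].tolist(),c[i].round(1).tolist()) for i in range(1,n) if s[i][4]>60 and x0<c[i][0]<x1 and y0<c[i][1]<y1]
for i in(a,b):
    r=red(i,80,150,330,450);print(r)
    for q in r: print(onz('scene',q[1],.205))
```

```text
[([397, 110, 20, 10, 149], [406.2, 114.8])]
[0.59161883 0.209071  ]
[([404, 108, 20, 10, 149], [413.2, 112.7]), ([383, 115, 20, 10, 154], [392.6, 119.6])]
[0.5934517  0.22643224]
[0.59022276 0.17416195]
```

View pics/cmp.png

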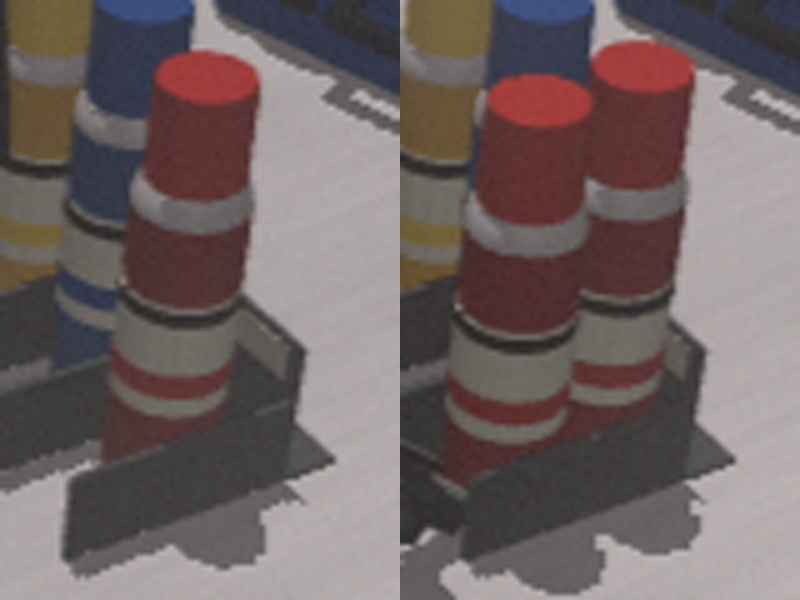

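Run:
```python
from h import *
b=cv2.imread("pics/scene0.png")
# outer (+x side) face of divider 4: rack y=-.099
ob=[((-.062,-.099,0),(377.7,212.4)),((-.062,-.099,.045),(378.6,197.5)),((.055,-.099,0),(423.0,190.3)),((.055,-.099,.075),(425.7,170.3))]
# other divider fronts (c1 picks), near faces
for y,bt,tp in((-.0310,(363.2,197),(362.2,180.3)),(.0340,(348.9,181.8),(347.9,165.3)),(.099,(335.6,167),(335,150.5))):
    ob+=[((-.062,y,0),bt),((-.062,y,.045),tp)]
def res(p): return np.concatenate([proj('scene',rackP(p,*o))[0]+0-np.array(q) for o,q in ob])
f=least_squares(res,[.53,.2,1.45],loss='soft_l1');p=f.x;print(p,np.degrees(p[2]));print(res(p).reshape(-1,2).round(1).tolist())
for n,q in(('row0',(.5916,.2091)),('row',(.59345,.22643)),('front',(.59022,.17416))):
    d=np.array(q)-p[:2];c,s=np.cos(p[2]),np.sin(p[2]);print(n,'before plate',.055-(d@[c,s]),'lat',d@[-s,c])
```

```text
[0.53077368 0.20571613 1.44593558] 82.84600642355491
[[0.6, 1.1], [1.3, 0.2], [-1.2, 7.2], [0.9, 0.7], [-1.2, -1.3], [0.9, -0.2], [-1.2, -1.6], [0.5, -0.5], [-1.1, -1.2], [-0.2, 0.2]]
row0 before plate 0.04406737278819961 lat -0.05993137659633763
row before plate 0.02664189386204526 lat -0.059608755775325914
front before plate 0.07890722602378447 lat -0.0629134273207397
```

Spacing of the two caps is 52.4 mm and the rack fit puts them 26.6 and 78.9 mm before the plate, with the push stalled at 18 N. That's home, so I'll back away.

```bash
python3 -m jog '{"offset":[[-0.005,-0.04,0],[-0.005,-0.04,0],[-0.01,-0.08,0],[-0.02,-0.16,0],[-0.03,-0.24,0],[-0.04,-0.32,0],[-0.05,-0.4,0],[-0.05,-0.4,0],[-0.04,-0.3,0],[0,-0.1,0.3],[0,0,0.5],[0,0,0.3]],"angular":[[0,0,0],[0,0,0],[0,0,0],[0,0,0],[0,0,0],[0,0,0],[0,0,0],[0,0,0],[0,0,0],[0,0,0],[0,0,0],[0,0,0]],"jaw":[20,20,20,20,20,20,20,20,20,20,20,20]}'
python3 - <<'E'
from h import *
c=manip.grab_frame("scene");w=manip.grab_frame("wrist");cv2.imwrite("pics/w18.png",w);cv2.imwrite("pics/sc18.png",c)
cv2.imwrite("pics/s18.png",np.hstack([cv2.resize(c[80:220,310:450],(400,400),interpolation=cv2.INTER_CUBIC),w[:,120:520]]))
h=cv2.cvtColor(c,cv2.COLOR_BGR2HSV);m=cv2.inRange(h,(0,120,150),(12,255,255))|cv2.inRange(h,(170,120,150),(180,255,255))
n,l,s,ce=cv2.connectedComponentsWithStats(m)
for i in range(1,n):
    if s[i][4]>60 and ce[i][1]<150: print(ce[i],onz('scene',ce[i],.205))
E
```

```text
time: 17.0
tool_pos: [0.5751, 0.0714, 0.0416]
tool_rot: [0.644, -0.212, 0.674, -0.294]
contact_force: [0.0, 0.3, 0.2]
gripper_width: 0.235
[413.03355705 112.75167785] [0.59341298 0.22601182]
[392.56774194 119.56774194] [0.59009281 0.17419193]
```

View pics/s18.png

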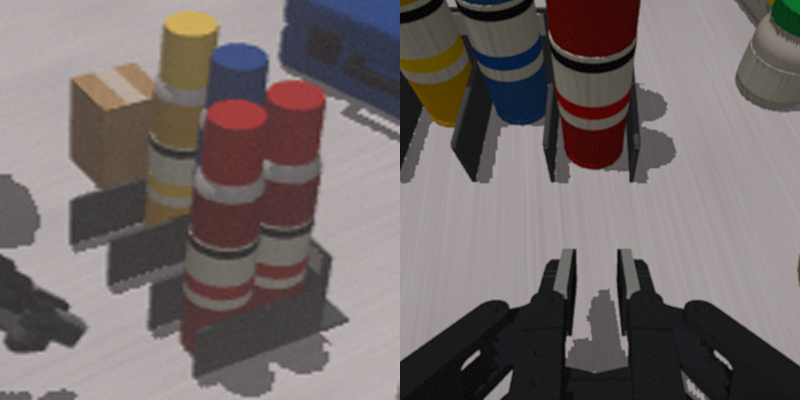

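Run:
```python
from h import *
w=cv2.imread("pics/w18.png");cv2.imwrite("pics/w18z.png",cv2.resize(w[80:200,240:380],None,fx=5,fy=5,interpolation=cv2.INTER_CUBIC))
```

```text
(no output)
```

View pics/w18z.png

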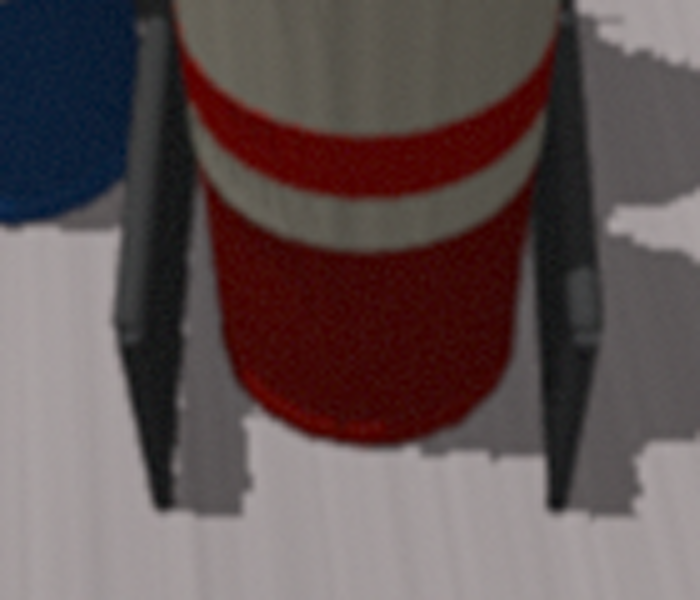

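Run:
```python
from h import *
T=toolT()
k=lambda x,y:(240+x/5-.4,80+y/5-.4)
L=won(T,k(163,508),0);R=won(T,k(558,508),0);F=won(T,k(372,443),0)
m=(L+R)/2;v=(R-L)/np.linalg.norm(R-L);u=np.array([-v[1],v[0]])
print(L,R,np.linalg.norm(R-L),F,'front pt inside mouth',(F-m)@u,'lat',(F-m)@v)
```

```text
[0.54897003 0.14117294] [0.61341352 0.1334824 ] 0.06490075123333518 [0.58457521 0.14996218] front pt inside mouth 0.012946411925047717 lat 0.0018624511026152503
```

```bash
python3 -m jog '{"offset":[[0,-0.3,0.5],[0,-0.5,0.8],[0,-0.5,0.8],[0,-0.3,0.4],[0,0,0],[0,0,0]],"angular":[[0,0,0],[0,0,0],[0,0,0],[0,0,0],[0,0,0],[0,0,0]],"jaw":[20,20,20,20,20,20]}'
python3 - <<'E'
from h import *
cv2.imwrite("pics/fin.png",manip.grab_frame("scene"));cv2.imwrite("pics/fins.png",manip.grab_frame("side"))
cv2.imwrite("pics/finc.png",np.vstack([np.hstack([cv2.resize(cv2.imread(f),(400,250)) for f in r]) for r in(("pics/scene0.png","pics/fin.png"),("pics/side0.png","pics/fins.png"))]))
E
```

```text
time: 17.7
tool_pos: [0.5736, -0.0076, 0.1631]
tool_rot: [0.643, -0.213, 0.675, -0.294]
contact_force: [0.0, 0.7, -0.2]
gripper_width: 0.232
```

View pics/finc.png

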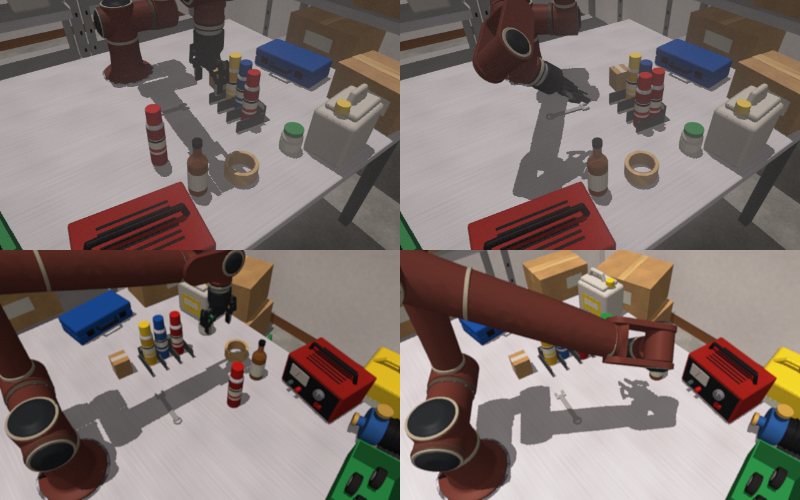

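Both red cans stand in the far lane. The bottle, tape, jar, carton and wrench are where they were, and the tool is clear of everything.

```bash
python3 -c "
from plant import manip
print(manip.job_done(), manip.state()['time'])"
```

```text
the job is handed in; nothing more can be done
the job is handed in; nothing more can be done
```

The stray red can now stands in the lane with the other red can, and the row of two is pushed home against the back plate. I handed the job in at about 18 s of the 61 s allowed.

**How it was pushed:** I tilted the tool 48° and opened the jaw to 20 mm, so the two fingertips made a low cradle about 22–25 mm up the can. The can was never gripped or lifted. I stopped when the push stalled against the back plate at about 18 N, then backed straight out and clear.

**Last checks:**

| Check | Measured | Expected |
|---|---|---|
| Spacing of the two can axes | about 52 mm | 52 mm |
| Back can's axis before the plate | 26.6 mm | 26 mm |
| Front can's axis before the plate | 78.9 mm | 78 mm |
| Front can's near side inside the mouth (wrist camera) | 12.9 mm | 13 mm |

- Both red cans are upright. By eye, the blue and yellow cans and everything else on the bench look unmoved. In the last side view the arm hides part of the rack and bench.
- The contact force on the tool was near zero when I handed in.

**Checks that disagreed:**
- The scene camera read about 3–11 mm farther in +x than the wrist camera, so I trusted the wrist camera for lining up the lane.
- The fingertips appeared 30–45 mm behind the reported tool point in all three cameras. I set the pushing height from the images and the finger shadows instead.
- One rack corner I picked for the plate-distance fit was 7 pixels off, so the two plate distances are less certain. The wrist measurement and the stall support them.

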